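Screw the parts jar's lid down snug

TASK

The lid of the short, wide jar in the metal holder was left loose. Turn it clockwise until it sits snug on its seal, a little past the point where the ridge on the lid meets the pin on the holder and the resistance starts to rise, but do not overtighten it; then let go. Leave the tall slim jar standing where it is.

Things in the scene. Friction and masses are not known exactly. Their poses are not given: they have to be found in the camera images.
- lid_centre (a point): Centre, half-way up, of the round black ribbed lid of the short wide jar: 55 mm in diameter, 26 mm high, its top about 94 mm above the desk; below it the milky plastic jar is 52 mm wide down to the holder. Can be gripped across its diameter at any yaw. Turns about the vertical through this point, always on its thread, sinking 1.6 mm per rad.
- jar_lid (a joint): Turn of that lid on its thread, rad, growing clockwise from above (tightening). Starts loose at -1.15 to -0.5; friction 0.08 N m. It stops at 0, where the lid touches its rubber seal and the white ridge on its top points at the holder's pin; turning on then squeezes the seal (lid_seal).
- lid_seal (a joint): How far, in rad, the lid has been turned clockwise past touching its seal, squeezing it: 0 at the start. Begins to move at 0.25 N m and takes 1 N m per rad more. Snug is 0.05 to 0.5, best about 0.25 (14 degrees, 0.5 N m); beyond 0.5 it is overtightened. When let go it stays, or springs back to 0.15 to 0.25 if turned further.
- holder: Bare metal base plate, 120 x 120 x 8 mm, fixed to the desk, with a collar (62 mm across, top 28 mm above the desk) that keeps the short wide jar from turning. Origin under its centre, on the desk, below the lid's axis. Its index pin, dark, 12 mm thick, top 20 mm above the desk, stands 51 mm from the axis along the plate's own +y, to the robot's left.
- slim_centre (a point): Centre, half-way up, of the tall slim jar, a bystander that stands loose on the desk: 120 mm high, milky plastic, 38 mm wide, with a closed black ribbed lid 41 mm wide.

How it is judged (in metres and radians):
At the end, for the whole second after the job is handed in: The short wide jar's lid is fully down its thread (within 0.06 rad, 3 degrees) and rests 0.05 to 0.5 rad (3 to 28 degrees) past touching its seal, no longer turning, and the tall slim jar stands within 30 mm of where it was (value of joint jar_lid above -0.06 rad and value of joint lid_seal between 0.05 and 0.5 rad and velocity of joint lid_seal between -0.1 and 0.1 rad/s and velocity of joint jar_lid between -0.1 and 0.1 rad/s and distance of slim_centre from where it was at the start of the episode below 0.03 m).
It fails at once if the lid is overtightened: turned more than 0.5 rad (28 degrees) past touching its seal (value of joint lid_seal above 0.5 rad).
It fails at once if the tall slim jar is pushed more than 30 mm or tipped over (distance of slim_centre from where it was at the start of the episode above 0.03 m).
It also fails if it takes over 32 s, if anything falls off the work surface, if the arm or the gripper's body presses on something with over 40 N, if the wrist force passes 120 N, or if a joint passes its speed limit or range.

ROBOT

A 7-joint arm with a two-finger parallel gripper is mounted at the origin on a cart in front of the work surface, level with it; the furniture and walls round the work are solid. World frame = base frame: x ahead of the robot, y to its left, z up, the work surface at z = 0. Lengths are in m, angles in degrees, forces in N, time in s.
With the tool pointing down it reaches from about 0.425 to 0.875 m from the base axis. Payload 4.7 kg.
Tool frame: the origin (TCP) lies at the very end of the fingers, on their centre line; the grasp point (between the pads) lies 19 mm behind it; z points along the fingers, y is the line along which they close (so a half turn about z gives the same grasp; the last joint's range is limited). The gripper opens to 87 mm and grips with 3 to 60 N. Pads are 19 mm wide; open, the fingers measure 117 mm over their backs; the gripper's body (75 mm by 190 mm) begins 51 mm behind the grasp point.
Start: joints at [-72.015, 18.392, -4.016, 83.108, 1.295, 78.541, -3.26], TCP at [0.192, 0.621, 0.223] pointing down, gripper open.
Joint ranges: [-163.93, 163.93], [-17.29, 119.83], [-79.2, 71.16], [3.27, 140.29], [-89.18, 269.18], [5.43, 117.66], [-154.24, 154.24]. Speed limits (degrees/s): [147.25, 147.25, 180, 180, 180, 180, 180].

INTERFACE

Orientations are given as [roll, pitch, yaw] about the fixed x, y, z axes, in that order (R = Rz(yaw) Ry(pitch) Rx(roll)).
In Python, from cell import telemetry, cams, env gives the robot as it stands.
- The arm moves only by the tool arm_command, never from a script. Its argument "series" is text: rows parted by semicolons, each of 5 numbers parted by spaces: the shift along the tool's x, y, z in mm, then the turn about the tool's z in rad, then the closure in counts, from 0 (fully open) to 255 (shut). A call has 1 to 20 rows; each row shifts and turns the commanded pose from where the row before left it, along the tool's axes as they then stand; what a row does not reach is not made up. A row lasts 1/12 s, in which the tool goes at most 41.7 mm and 7.16 degrees, less where a joint would pass 70% of its speed; a pose out of reach is approached as far as the arm can. A call is refused whole if a number of a shift passes 41.7 or a number of a turn 0.125, either way. A call with a gripper value outside its range is refused whole. The fingers move at their own pace and stop on an object; "squeeze" is the grip in N (left out, the last holds). Time passes only in rows, so rows that do not move let the fingers close. It gives the time, the measured TCP pose, the force, the opening and the grip force at its end, in the units of the state.
- telemetry.get_obs(): the state, without advancing time (a new reading comes with each control period).
- cams.read_camera(name): name is "side" or "top"; returns the picture (480x640x3 uint8, blue, green, red); there is no depth.
- cams.calibration(name): a dict with "K" (3x3 intrinsics, pixels), "dist" ([k1, k2, p1, p2, k3] as OpenCV has them; the pictures are not rectified), "origin" and "rotation" of the camera in the world. Camera axes: x right, y down, z forward; pixel columns grow to the right and rows downward; lengths in m; the calibration is good to about 2 mm. A picture is of the moment at which its call begins. calibration takes no time and is no camera call.
- env.sign_off(): hands the job in; it is judged then, once.
The state is a dict: "time_s": time; "qpos": joint angles; "joint_velocities": joint speeds; "effort": joint torques, N m; "tool_pos": TCP position; "tool_rot": TCP orientation; "force": force on the tool from outside, world axes, zero at the start; "wrist_torque": the same for the moment, N m; "grip_width": finger opening in m; "grasp_force": force on a finger pad.
Only numpy, scipy, OpenCV 4.12 (cv2) and the standard library are available. Lean on these libraries where they do the work, as an engineer would, in place of code of your own. Each camera call takes 0.05 s, during which the arm holds its last target. There are 200 camera calls.

## Working session

There is one attempt and no reset: what is moved stays moved. The work goes in short steps, Python scripts to look and compute and a tool call to move; the robot and the scene stay as the last step left them, time stands still between calls to the robot, and variables do not carry over. Pictures are saved under pics/ and viewed, at most 10 in all, crops included, and the job is handed in when it is done.

Besides the shell and the picture viewer there is one more tool, called after "Emit:" as name(argument=value, ...) on one line, values as JSON. arm_command: Moves the arm, as the interface text tells. Its arguments: {"type":"object","properties":{"series":{"type":"string"},"squeeze":{"type":"number"}},"required":["series"]}

```bash
mkdir -p pics; python3 - <<'E'
from cell import telemetry, cams
import cv2,numpy as np
o=telemetry.get_obs();print(o)
for n in("side","top"):
    cv2.imwrite(f"pics/{n}0.png",cams.read_camera(n)); c=cams.calibration(n);print(n,c)
E
```

```text
{'time_s': 0.0, 'qpos': array([-72.01659645,  18.43861587,  -4.01488624,  83.17638647,
         1.29444512,  78.54091487,  -3.2610222 ]), 'joint_velocities': array([ 0.02835128,  0.05219869,  0.00644905, -0.00582743, -0.02443835,
       -0.04617358,  0.08122434]), 'effort': array([-3.92361089e-04, -4.91282845e+01, -4.04031146e-01, -3.12536752e+01,
       -6.39715372e-02,  4.37125191e-02,  1.63965565e-04]), 'tool_pos': array([0.19183014, 0.62045454, 0.22145345]), 'tool_rot': array([-1.79889295e+02,  5.51781266e-03,  1.62824639e+02]), 'force': array([0.11797338, 0.21026006, 0.10245151]), 'wrist_torque': array([ 0.0186334 , -0.03369651,  0.04428596]), 'grasp_force': 0.0, 'grip_width': 0.0869218793579738}
side {'K': array([[437.05966734,   0.        , 321.59330907],
       [  0.        , 437.05966734, 230.20685397],
       [  0.        ,   0.        ,   1.        ]]), 'dist': array([-0.10195434,  0.        ,  0.        ,  0.        ,  0.        ]), 'origin': array([ 0.11473952, -0.77608687,  0.6546837 ]), 'rotation': array([-122.46094689,   -0.34867362,  -27.97340279])}
top {'K': array([[447.65100677,   0.        , 319.1450591 ],
       [  0.        , 447.65100677, 230.75239131],
       [  0.        ,   0.        ,   1.        ]]), 'dist': array([0.02079175, 0.        , 0.        , 0.        , 0.        ]), 'origin': array([0.36463556, 0.03727292, 1.00689941]), 'rotation': array([-169.08093718,   -1.76146271,  -90.55181647])}
```

View pics/top0.png

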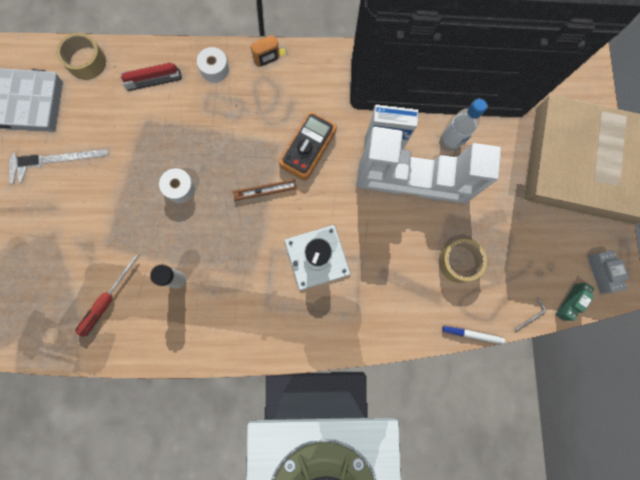

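View pics/side0.png

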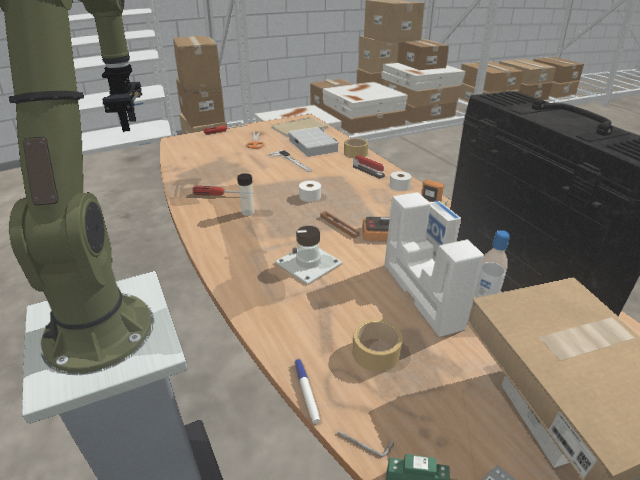

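The top view shows the lid at about (318,252) with its white ridge at about (316,258). The pin is near (295,263) and the slim jar's lid at (162,275). The side view shows the lid at (308,237).

```bash
cat > h.py <<'E'
import cv2,numpy as np
from cell import cams,telemetry
from scipy.spatial.transform import Rotation as R
def onplane(n,uv,z):
    c=cams.calibration(n)
    p=cv2.undistortPoints(np.float64(uv).reshape(-1,1,2),c["K"],c["dist"]).reshape(-1,2)
    d=np.c_[p,np.ones(len(p))]@R.from_euler("xyz",c["rotation"],degrees=True).as_matrix().T
    o=np.array(c["origin"]);return o+d*((z-o[2])/d[:,2])[:,None]
def comps(m,mn):
    k,_,s,c=cv2.connectedComponentsWithStats(m.astype(np.uint8))
    return [(s[i].tolist(),c[i].round(1).tolist()) for i in range(1,k) if s[i][4]>=mn]
E
python3 - <<'E'
from h import *
im=cv2.imread("pics/top0.png"); g=im.max(2)
x0,y0=275,215
cr=im[215:300,275:365]
cv2.imwrite("pics/crop.png",cv2.resize(cr,None,fx=6,fy=6,interpolation=cv2.INTER_CUBIC))
dark=(g<60)
for nm,(a,b,w,h) in dict(lid=(275,215,90,85),slim=(140,255,40,40)).items():
    m=dark[b:b+h,a:a+w]
    for s,c in comps(m,6): print(nm,s,[c[0]+a,c[1]+b])
    cs,_=cv2.findContours(m.astype(np.uint8),0,2); k=max(cs,key=cv2.contourArea)
    (u,v),r=cv2.minEnclosingCircle(k); print("circ",u+a,v+b,r, onplane("top",[[u+a,v+b]],.094 if nm=="lid" else .12))
w=im.min(2)[238:266,304:332]>120
for s,c in comps(w,3): print("white",s,c)
E
```

```text
lid [31, 25, 24, 25, 382] [318.3, 250.7]
circ 318.0 252.0 12.369417190551758 [[0.49601208 0.01029053 0.094     ]]
slim [11, 11, 22, 19, 328] [161.8, 275.1]
circ 161.619047164917 275.0 10.805848121643066 [[0.44860928 0.31723305 0.12      ]]
white [0, 0, 15, 28, 111] [2.8, 11.7]
white [16, 0, 12, 12, 50] [24.1, 2.9]
white [8, 14, 7, 12, 51] [11.2, 19.6]
white [19, 15, 9, 13, 43] [25.0, 23.5]
```

View pics/crop.png

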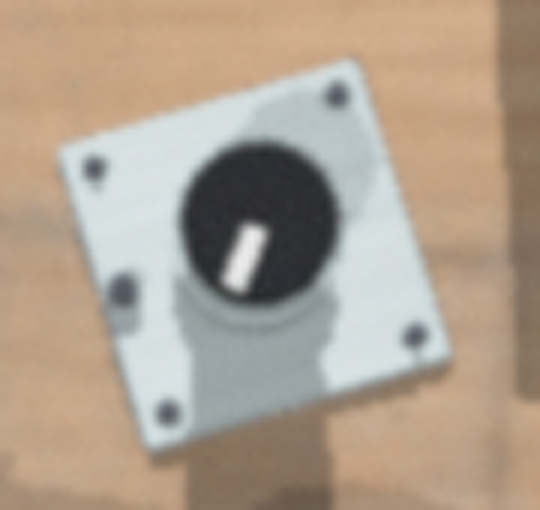

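The crop shows the ridge running from (254,228) to (236,290). The pin is at (122,287), and the plate's top edge runs from (63,150) to (355,62). That puts jar_lid at about -1.0 rad. Keeping the current yaw for the approach leaves about 70° clockwise on the last joint.

Emit:
arm_command(series="-10 -10 0 0 0;-20 -20 0 0 0;-25 -26 0 0 0;-25 -26 0 0 0;-25 -26 0 0 0;-25 -26 0 0 0;-25 -26 0 0 0;-25 -26 0 0 0;-25 -26 0 0 0;-25 -26 0 0 0;-25 -26 0 0 0;-25 -26 0 0 0;-25 -26 0 0 0;-25 -26 0 0 0;-25 -26 0 0 0;-25 -26 0 0 0;-25 -26 0 0 0;-25 -26 0 0 0;-20 -22 0 0 0;-10 -10 0 0 0", squeeze=40)

```text
time_s: 1.77
tool_pos: [0.4912, 0.0236, 0.2225]
tool_rot: [-179.9, 0.1, 162.5]
force: [0.1, -0.1, 0.8]
grip_width: 0.0871
grasp_force: 0.0
```

```bash
cat > go.py <<'E'
from h import *
o=telemetry.get_obs()
print(o["time_s"],o["tool_pos"],o["tool_rot"],o["qpos"].round(1),o["force"].round(1),o["wrist_torque"].round(2),o["grip_width"],o["grasp_force"])
def totool(t): return R.from_euler("xyz",o["tool_rot"],degrees=True).inv().apply(np.array(t)-o["tool_pos"])*1000
E
python3 - <<'E'
from go import *
f=lambda a:np.array(a)/6+[275,215]-.42
ang=lambda v:np.degrees(np.arctan2(v[1],v[0]))
L=onplane("top",f([[259,223],[254,228],[236,290]]),.094);print("lid",L[0],"ridge",ang(L[2]-L[1]),ang(L[2]-L[0]))
P=onplane("top",f([[93,168],[338,96],[415,336],[167,413]]),.01)
print("holder c",P.mean(0),"y dirs",ang(P[0]-P[1]),ang(P[3]-P[2]),ang(P[3]-P[0])-90+0,ang(P[2]-P[1])-90)
pin=onplane("top",f([[122,287]]),.02)[0];print("pin",ang(pin-P.mean(0)),pin)
print("foam base",onplane("top",[[358,195],[363,160]],0.0),onplane("top",[[370,155],[365,130]],.15))
# side lid centre
im=cv2.imread("pics/side0.png")[220:250,290:326]
cs,_=cv2.findContours((im.max(2)<60).astype(np.uint8),0,2);x,y,w,h=cv2.boundingRect(max(cs,key=cv2.contourArea))
print(x+290,y+220,w,h,onplane("side",[[290+x+w/2-.5,220+y+h/2-.5]],.081))
print("tool delta to lid",totool([.496,.0105,.06]))
E
```

```text
1.7667 [0.49119979 0.02361813 0.22252539] [-1.79926677e+02  5.59720174e-02  1.62502017e+02] [-37.   -2.1  30.6 106.    1.2  75.8  65.8] [ 0.1 -0.1  0.8] [ 0.03  0.03 -0.01] 0.08714322371456662 0.0
lid [0.49654113 0.01080753 0.094     ] ridge 163.4581276726282 160.71254891989648
holder c [0.49771621 0.01054934 0.01      ] y dirs 106.37951590312353 106.78869205372641 -253.29907922809696 -253.2794877298934
pin 106.0217293303138 [0.48368733 0.05940393 0.02      ]
foam base [[ 0.64329167 -0.08709156  0.        ]
 [ 0.72902455 -0.10117911  0.        ]] [[ 0.68535942 -0.09504576  0.15      ]
 [ 0.73904702 -0.0864216   0.15      ]]Traceback (most recent call last):
  File "<stdin>", line 11, in <module>
ValueError: max() iterable argument is empty
```

Emit:
arm_command(series="-4.5 -5.4 8 0 0;-5 -5.4 16 0 0;0 0 20 0 0;0 0 20 0 0;0 0 20 0 0;0 0 20 0 0;0 0 20 0 0;0 0 18 0 0;0 0 12 0 0;0 0 6 0 0;0 0 0 0 0;0 0 0 0 0")

```text
time_s: 2.77
tool_pos: [0.496, 0.0159, 0.0624]
tool_rot: [-180.0, -0.0, 162.9]
force: [0.7, -0.3, 0.5]
grip_width: 0.0868
grasp_force: 0.0
```

```bash
python3 - <<'E'
from go import *
print(totool([.497,.0105,.062]))
im=cams.read_camera("top");cv2.imwrite("pics/t1.png",cv2.resize(im[190:320,240:400],None,fx=4,fy=4))
im=cams.read_camera("side");cv2.imwrite("pics/s1.png",cv2.resize(im[180:300,230:390],None,fx=5,fy=5))
E
```

```text
2.7667 [0.49598668 0.01589456 0.06243835] [-1.79991983e+02 -2.61822449e-02  1.62870403e+02] [-34.6   8.7  32.  116.1  -5.5  56.7  72.9] [ 0.7 -0.3  0.5] [-0.02 -0.02 -0.02] 0.08675969361890275 0.0
[-2.55744922 -4.85674782  0.43786065]
```

View pics/s1.png

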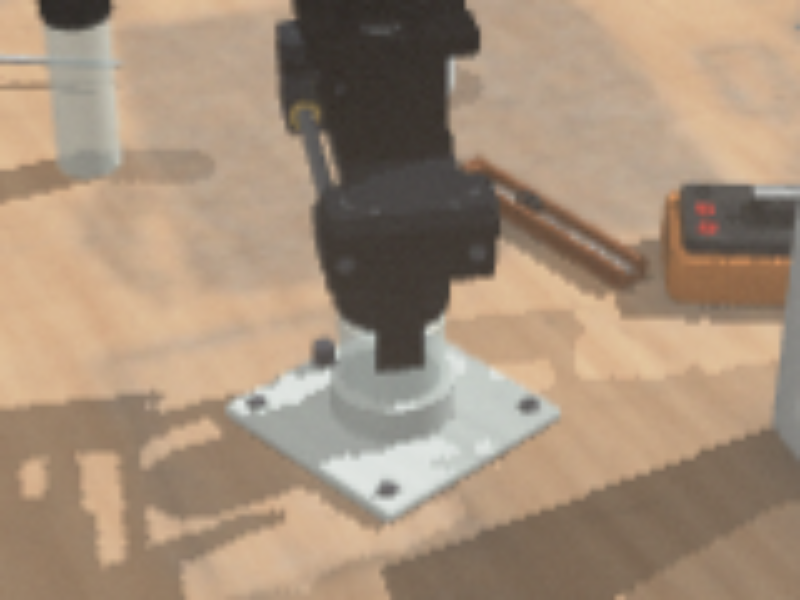

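The side crop shows the near finger at (400,345) straddling the lid. The pin is at (322,352). I'll correct by (-2.5,-4.9) mm and close.

Emit:
arm_command(series="-1.5 -2.5 0 0 0;-1 -2.4 0 0 0;0 0 0 0 0;0 0 0 0 255;0 0 0 0 255;0 0 0 0 255;0 0 0 0 255;0 0 0 0 255;0 0 0 0 255;0 0 0 0 255;0 0 0 0 255;0 0 0 0 255", squeeze=40)

```text
time_s: 3.87
tool_pos: [0.4973, 0.0106, 0.0626]
tool_rot: [180.0, 0.0, 162.9]
force: [0.2, 1.8, 0.5]
grip_width: 0.0539
grasp_force: 40.0
```

```bash
python3 - <<'E'
from go import *
print(totool([.497,.0105,.062]))
E
```

```text
3.8667 [0.49730862 0.01056759 0.06260943] [1.79957711e+02 9.57699110e-03 1.62850566e+02] [-34.2   8.8  32.2 115.9  -5.6  56.7  73.7] [0.2 1.8 0.5] [ 0.46 -0.08 -0.03] 0.053897760142068776 39.998979326337576
[ 0.27507126 -0.15603438  0.60926595]
```

Emit:
arm_command(series="0 0 0.1 0.06 255;0 0 0.16 0.1 255;0 0 0.16 0.1 255;0 0 0.16 0.1 255;0 0 0.16 0.1 255;0 0 0.16 0.1 255;0 0 0.16 0.1 255;0 0 0.1 0.06 255;0 0 0.1 0.06 255;0 0 0.06 0.04 255;0 0 0 0 255;0 0 0 0 255")

```text
time_s: 4.87
tool_pos: [0.498, 0.0114, 0.0614]
tool_rot: [179.9, -0.0, 115.9]
force: [3.2, 5.5, -2.9]
grip_width: 0.0541
grasp_force: 40.0
```

```bash
python3 - <<'E'
from go import *
print(totool([.497,.0105,.062]))
E
```

```text
4.8667 [0.49800513 0.01139336 0.06136468] [ 1.79860018e+02 -3.18024990e-02  1.15927730e+02] [-38.5   9.3  36.9 116.1  -6.7  56.5  27.7] [ 3.2  5.5 -2.9] [ 0.89 -0.64 -0.09] 0.054070941622511574 40.00003854744136
[-0.36360838 -1.29301417 -0.63868605]
```

Emit:
arm_command(series="-0.2 -0.5 0.08 0.04 255;-0.2 -0.5 0.08 0.04 255;0 0 0 0 255;0 0 0 0 255")

```text
time_s: 5.2
tool_pos: [0.4981, 0.0114, 0.0613]
tool_rot: [179.7, -0.0, 111.4]
force: [5.7, 6.3, -5.5]
grip_width: 0.0537
grasp_force: 40.0
```

```bash
python3 go.py
```

```text
5.2 [0.49812398 0.01139259 0.06132358] [ 1.79740565e+02 -4.54920838e-02  1.11378028e+02] [-38.9   9.2  37.4 116.2  -6.9  56.4  23.3] [ 5.7  6.3 -5.5] [ 1.25 -1.03 -0.04] 0.05372291743557378 40.00048893503845
```

Emit:
arm_command(series="0 0 0.1 0.05 255;0 0 0.05 0.03 255;0 0 0 0 255;0 0 0 0 255")

```text
time_s: 5.53
tool_pos: [0.4982, 0.0114, 0.0613]
tool_rot: [179.7, -0.1, 106.8]
force: [5.3, 5.8, -5.1]
grip_width: 0.0541
grasp_force: 40.0
```

```bash
python3 go.py
```

```text
5.5333 [0.49823993 0.01144058 0.06128219] [ 1.79740630e+02 -5.40661710e-02  1.06844099e+02] [-39.3   9.3  37.8 116.2  -7.   56.4  18.8] [ 5.3  5.8 -5.1] [ 1.21 -1.03  0.16] 0.05408262646720669 40.00013225711882
```

Emit:
arm_command(series="0 0 0.1 0.05 255;0 0 0 0.03 255;0 0 0 0 255;0 0 0 0 255")

```text
time_s: 5.87
tool_pos: [0.4983, 0.0115, 0.0613]
tool_rot: [179.7, -0.1, 102.3]
force: [5.5, 6.3, -3.9]
grip_width: 0.0541
grasp_force: 40.0
```

```bash
python3 go.py
```

```text
5.8667 [0.49831103 0.01146236 0.06125452] [ 1.79737744e+02 -7.07344182e-02  1.02273841e+02] [-39.8   9.3  38.3 116.2  -7.1  56.4  14.4] [ 5.5  6.3 -3.9] [ 1.25 -1.02  0.2 ] 0.05412905253503951 39.99976499006152
```

Emit:
arm_command(series="0 0 0 0.05 255;0 0 0 0.03 255;0 0 0 0 255;0 0 0 0 255")

```text
time_s: 6.2
tool_pos: [0.4985, 0.0115, 0.0613]
tool_rot: [179.7, -0.1, 97.7]
force: [6.5, 5.2, -3.4]
grip_width: 0.0542
grasp_force: 40.0
```

```bash
python3 go.py
```

```text
6.2 [0.498458   0.01149971 0.06129169] [ 1.79727500e+02 -8.71298574e-02  9.77060067e+01] [-40.2   9.4  38.8 116.2  -7.2  56.4   9.9] [ 6.5  5.2 -3.4] [ 1.24 -1.08  0.28] 0.054180544787393065 39.99997411854565
```

Emit:
arm_command(series="0 0 0 0.05 255;0 0 0 0.03 255;0 0 0 0 255;0 0 0 0 255")

```text
time_s: 6.53
tool_pos: [0.4985, 0.0115, 0.0613]
tool_rot: [179.7, -0.1, 93.1]
force: [6.7, 6.1, -4.5]
grip_width: 0.0543
grasp_force: 40.0
```

```bash
python3 go.py
```

```text
6.5333 [0.49854795 0.01146356 0.06128461] [ 1.79723587e+02 -1.00825600e-01  9.31342978e+01] [-40.7   9.4  39.3 116.2  -7.3  56.4   5.4] [ 6.7  6.1 -4.5] [ 1.25 -1.13  0.43] 0.054257587525190554 39.999979846179485
```

The torque rises at about 1 N m per rad after contact at a yaw of about 107–108°, so the seal is at about 0.25 rad. I'll let go and look.

Emit:
arm_command(series="0 0 0 0 0;0 0 0 0 0;0 0 0 0 0;0 0 0 0 0;0 0 0 0 0;0 0 0 0 0;0 0 -10 0 0;0 0 -20 0 0;0 0 -20 0 0;0 0 -20 0 0;0 0 -20 0 0;0 0 -20 0 0;0 25 -5 0 0;0 0 0 0 0")

```text
time_s: 7.7
tool_pos: [0.5257, 0.011, 0.1791]
tool_rot: [179.6, -0.0, 93.0]
force: [1.1, 0.9, -0.2]
grip_width: 0.087
grasp_force: 0.0
```

Emit:
arm_command(series="20 0 -5 0 0;30 0 0 0 0;30 0 0 0 0;30 0 0 0 0;30 0 0 0 0;30 0 0 0 0;30 0 0 0 0;30 0 0 0 0;20 0 0 0 0;10 0 0 0 0;0 0 0 0 0")

```text
time_s: 8.62
tool_pos: [0.5071, 0.2726, 0.1807]
tool_rot: [-180.0, 0.0, 93.2]
force: [-0.7, 0.4, -0.4]
grip_width: 0.0872
grasp_force: 0.0
```

```bash
python3 go.py; python3 - <<'E'
from h import *
im=cams.read_camera("top");cv2.imwrite("pics/t2.png",cv2.resize(im[215:300,275:365],None,fx=6,fy=6,interpolation=cv2.INTER_CUBIC))
E
```

```text
8.6167 [0.50714018 0.27257264 0.18067353] [-1.79974501e+02  8.30999157e-03  9.31575601e+01] [-56.7  11.4  29.3  98.3  -5.9  71.9 -22.8] [-0.7  0.4 -0.4] [-0.05  0.06 -0.01] 0.08715010751005196 0.0
```

View pics/t2.png

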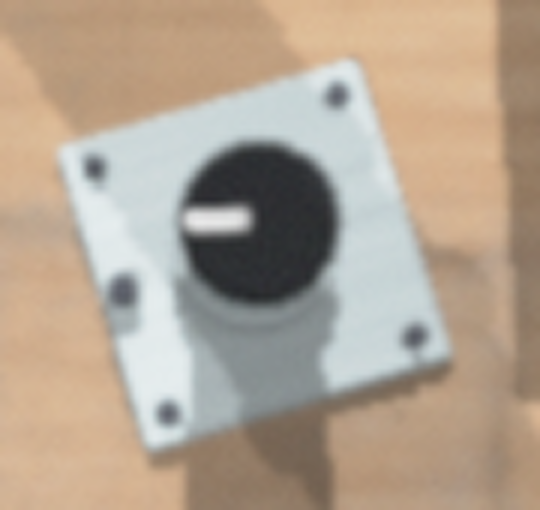

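The picture shows the ridge running from (250,218) to (187,220), at about 92°. The holder's pin direction is about 106.6°, so the lid is about 0.25 rad past contact, which is snug. The slim jar has not been touched.

```bash
python3 -c "
from cell import env
print(env.sign_off())"
```

```text
the job is handed in; nothing more can be done
None
```

I turned the lid clockwise to about 0.25 rad past touching its seal, which is snug, then let go and handed the job in; the arm never touched the tall slim jar.

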